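# Weigh out an order of shoe polish

## Task

A customer at the shoeshine stand wants 150 g of polish: put closed tins from the bench onto the scale's pan one at a time, letting go of each, until the scale shows 150 g (needle in the marked band of the dial). Set them down gently and upright, without dropping them or pressing hard on the pan, and leave the tin that is not needed off the scale.

Things in the scene. Friction and masses are not known exactly. Their poses are not given: they have to be found in the camera images.
- pan: Steel pan of a fixed grey spring scale, 130 (x) by 200 (y) mm, rim 6 mm high. Origin: centre of its upper face, 80 mm above the bench when empty; z up. It sinks level 6 mm per 100 g (9 mm at 150 g; softly, 164 N/m; stop at 16.5 mm). Dial on its +x side: the needle starts lower left and turns clockwise; the dark band near the top is 125 to 175 g, pan 7.5 to 10.5 mm down.
- tin_large: The larger closed polish tin: round, brown metal, 62 mm across, 28 mm high, full, about 100 g (within 8 %). Loose, lid up on the bench. Origin: centre of its underside; z up.
- tin_small_1: A small closed polish tin: round, brown metal, 44 mm across, 24 mm high, full, about 50 g (within 8 %). Loose, lid up on the bench. Origin: centre of its underside; z up.
- tin_small_2: The other small closed polish tin, the same as tin_small_1: 44 mm across, 24 mm high, about 50 g (within 8 %). Origin: centre of its underside; z up.
Things that resemble listed ones, but are neither listed nor needed, are in the scene too. Leave any green or yellow look-alike of the tin_small_1 alone.

How it is judged:
By the outcome, as a careful person would: the job done as asked, in the order asked, and still so for the second after the job is handed in, with the robot touching nothing.
It also fails if it takes over 51 s, if anything falls off the work surface, if the arm or the gripper's body presses on something with over 40 N, if the wrist force passes 120 N, or if a joint passes its speed limit or range.

## Robot

A 6-joint arm with a two-finger parallel gripper is mounted at the origin on the work surface. World frame = base frame: x ahead of the robot, y to its left, z up, the work surface at z = 0. Lengths are in m, angles in degrees, forces in N, time in s.
With the tool pointing down it reaches from about 0.3 to 0.75 m from the base axis. Payload 8.5 kg.
Tool frame: the origin (TCP) lies on the centre line of the jaws, within the pads' length; the fingertips stand 25 mm ahead of it and the grasp point (between the pads) lies 6 mm ahead of it; z points along the fingers, y is the line along which they close (so a half turn about z gives the same grasp; the last joint's range is limited). The gripper opens to 85 mm and grips with 20 to 120 N. Pads are 22 mm wide; open, the fingers measure 114 mm over their backs; the gripper's body (76 mm by 85 mm) begins 54 mm behind the grasp point. The pads swing forward as they close: fully open they stand 13 mm farther back than shut.
Start: joints at [51.95, 21.807, 74.336, -0, 83.858, -12.336], TCP at [0.239, 0.496, 0.224] pointing down, gripper open.
Joint ranges: [-178.18, 178.18], [-50.72, 133.34], [12.68, 142.11], [-81.47, 261.47], [9.98, 163.14], [-165.26, 165.26]. Speed limits (degrees/s): [136.94, 136.94, 180, 180, 180, 180].

## Interface

Orientations are given as a 3x3 rotation matrix whose columns are the frame's x, y, z axes.
In Python, from rig import telemetry, optics, env gives the robot as it stands.
- The arm moves only by the tool send_rows, never from a script. Its argument "deltas" is a list that holds one entry, the list of rows, each a list of 7 numbers: the shift along the tool's x, y, z in m, then the turn, a rotation vector about the tool's x, y, z in rad, then the opening, from -1 (shut) to 1 (fully open), so that 0 is half open. In form: [[[x, y, z, ax, ay, az, grip], ...]]. A call has 1 to 12 rows; each row shifts and turns the commanded pose from where the row before left it, along the tool's axes as they then stand; what a row does not reach is not made up. A row lasts 1/8 s, in which the tool goes at most 62.5 mm and 10.7 degrees, less where a joint would pass 70% of its speed; a pose out of reach is approached as far as the arm can. A call is refused whole if a number of a shift passes 0.0625 or a number of a turn 0.188, either way. A call with a gripper value outside its range is refused whole. The fingers move at their own pace and stop on an object; "squeeze" is the grip in N (left out, the last holds). Time passes only in rows, so rows that do not move let the fingers close. It gives the time, the measured TCP pose, the force, the opening and the grip force at its end, in the units of the state.
- telemetry.observe(): the state, without advancing time (a new reading comes with each control period).
- optics.get_image(name): name is "side" or "top"; returns a dict with "image" (420x560x3 uint8, red, green, blue), "range_z" (420x560 float32, m along the optical axis (not along the pixel's ray), 0 where there is no reading), "K" (3x3 intrinsics, pixels), "rvec" (rotation vector, rad) and "tvec" (3), from world to camera coordinates, as OpenCV has them. Camera axes: x right, y down, z forward; pixel columns grow to the right and rows downward; lengths in m; the calibration is good to about 2 mm. A picture is of the moment at which its call begins.
- env.close_job(): hands the job in; it is judged then, once.
The state is a dict: "time_s": time; "q": joint angles; "qvel": joint speeds; "joint_efforts": joint torques, N m; "position": TCP position; "tool_rot": TCP orientation; "ft_force": force on the tool from outside, world axes, zero at the start; "wrist_torque": the same for the moment, N m; "grip_width": finger opening in m; "gripper_force": force on a finger pad.
Only numpy, scipy, OpenCV 4.12 (cv2) and the standard library are available. Lean on these libraries where they do the work, as an engineer would, in place of code of your own. Each camera call takes 0.05 s, during which the arm holds its last target. There are 200 camera calls.

## Working session

There is one attempt and no reset: what is moved stays moved. The work goes in short steps, Python scripts to look and compute and a tool call to move; the robot and the scene stay as the last step left them, time stands still between calls to the robot, and variables do not carry over. Pictures are saved under pics/ and viewed, at most 10 in all, crops included, and the job is handed in when it is done.

Besides the shell and the picture viewer there is one more tool, called after "Emit:" by a JSON object that holds its "method" and its "body", one argument or row to a line. send_rows: Moves the arm, as the interface text tells. Its arguments: {"type":"object","properties":{"deltas":{"type":"array"},"squeeze":{"type":"number"}},"required":["deltas"]}

```bash
ls; mkdir -p pics
python3 - <<'E'
from rig import telemetry, optics
import cv2, numpy as np
for n in("top","side"):
    d=optics.get_image(n); cv2.imwrite(f"pics/{n}0.png",d["image"][:,:,::-1]); np.savez(f"{n}0.npz",**d)
    R=cv2.Rodrigues(d["rvec"])[0]; print(n,d["K"].tolist(),(-R.T@np.array(d["tvec"]).ravel()).round(3),R.round(2).tolist())
s=telemetry.observe(); print(s)
E
```

```text
pics
top [[443.75685980248693, 0.0, 279.3647963444058], [0.0, 443.75685980248693, 200.630674635671], [0.0, 0.0, 1.0]] [ 0.421 -0.007  0.797] [[0.03, -1.0, -0.01], [-0.98, -0.02, -0.19], [0.19, 0.01, -0.98]]
side [[447.6783426341454, 0.0, 279.69505222875233], [0.0, 447.6783426341454, 211.27677181786711], [0.0, 0.0, 1.0]] [ 0.436 -0.536  0.653] [[0.97, -0.24, 0.0], [-0.17, -0.7, -0.7], [0.17, 0.68, -0.72]]
{'time_s': 0.1, 'q': array([ 5.19515641e+01,  2.18352010e+01,  7.43803137e+01, -3.77172187e-04,
        8.38579834e+01, -1.23350289e+01]), 'qvel': array([-0.02409176, -0.04474224, -0.22760283, -0.03582592, -0.07371041,
       -0.09917108]), 'joint_efforts': array([ 4.28643762e-03, -4.49222302e+01, -2.31654131e+01, -2.11620068e-04,
        3.68736641e-03,  4.66056122e-06]), 'position': array([0.23844776, 0.49531059, 0.22309218]), 'tool_rot': array([[-9.00975724e-01,  4.33868791e-01, -7.85460134e-04],
       [ 4.33869419e-01,  9.00975193e-01, -1.01421275e-03],
       [ 2.67644837e-04, -1.25456820e-03, -9.99999177e-01]]), 'ft_force': array([-0.40462111, -0.25033996, -0.06015359]), 'wrist_torque': array([ 0.03424387, -0.04989662,  0.05945253]), 'gripper_force': 0.0, 'grip_width': 0.08516131234119456}
```

View pics/top0.png

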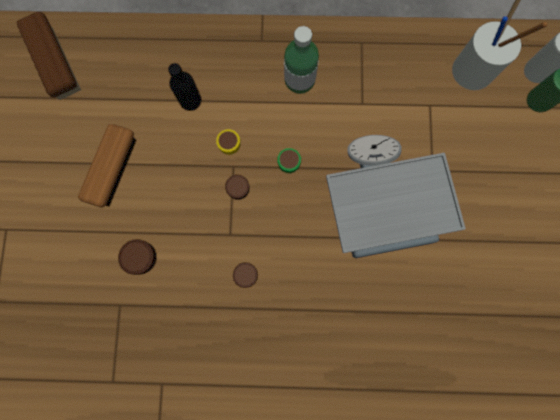

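View pics/side0.png

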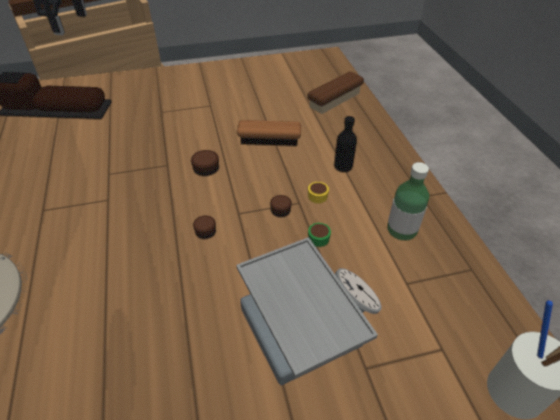

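Top view shows five round tins. The large brown one is at (137,257). The two small brown ones are at (237,187) and (245,275). The yellow-rimmed (228,141) and green-rimmed (289,160) are look-alikes, to be left alone. The pan is around (395,203), with the dial at (374,150). The three plain brown tins fit the description, so I'll confirm them in one crop while measuring.

```bash
cat > h.py <<'E'
import cv2, numpy as np
def points(d):
    K,Z=d["K"],d["range_z"]; R=cv2.Rodrigues(d["rvec"])[0]; t=np.array(d["tvec"]).ravel()
    v,u=np.indices(Z.shape); ray=np.dstack([(u-K[0,2])/K[0,0],(v-K[1,2])/K[1,1],np.ones(Z.shape)])
    P=(ray*Z[...,None]-t)@R; P[Z<=0]=np.nan
    return P
def plane(d,u,v,z):
    K=d["K"]; R=cv2.Rodrigues(d["rvec"])[0]; t=np.array(d["tvec"]).ravel()
    c=-R.T@t; r=R.T@np.array([(u-K[0,2])/K[0,0],(v-K[1,2])/K[1,1],1]); return c+r*(z-c[2])/r[2]
E
python3 - <<'E'
import numpy as np,cv2
from h import *
for n,seeds in (("top",dict(L=(137,257),S1=(237,187),S2=(245,275),Y=(228,141),G=(289,160))),("side",dict(L=(205,159),S1=(281,203),S2=(205,224)))):
    d=dict(np.load(n+"0.npz")); P=points(d)
    H=P[...,2]
    for k,(u,v) in seeds.items():
        h0=np.nanmedian(H[v-2:v+3,u-2:u+3])
        m=(np.abs(H-h0)<.005).astype(np.uint8); _,l=cv2.connectedComponents(m); b=l==l[v,u]
        c=max(cv2.findContours(b.astype(np.uint8),0,1)[0],key=len); e=cv2.fitEllipse(c)
        p=P[b]; x=(p.max(0)+p.min(0))/2
        print(n,k,h0.round(4),"mid",x.round(4),"ext",np.ptp(p,axis=0).round(3),"ell",np.round(e[0],1),np.round(e[1],1),plane(d,*e[0],h0).round(4))
    if n=="top":
        u,v=395,203; h0=H[v,u]; print("pan h",h0)
        b=((np.abs(H-.08)<.012)).astype(np.uint8); _,l=cv2.connectedComponents(b); b=l==l[v,u]
        xy=P[b][:,:2].astype(np.float32); r=cv2.minAreaRect(xy*1000); print("pan",r,np.nanmedian(H[b]),b.sum())
        print("around bench z",np.nanmedian(H[300:380,100:400]))
        cv2.imwrite("pics/crop.png",cv2.resize(d["image"][120:300,110:320,::-1],None,fx=3.3,fy=3.3))
        # dial
        q=P[130:168,345:403].reshape(-1,3); q=q[q[:,2]>.03]; print("dial",np.nanmin(q,0).round(3),np.nanmax(q,0).round(3))
E
```

```text
top L 0.0286 mid [0.4653 0.2504 0.0277] ext [0.061 0.061 0.008] ell [135.5 256.4] [34.1 36. ] [0.4651 0.2501 0.0286]
top S1 0.025 mid [0.5945 0.0818 0.0246] ext [0.042 0.042 0.009] ell [236.7 186.1] [22.9 23.5] [0.5945 0.0812 0.025 ]
top S2 0.0248 mid [0.4394 0.0602 0.024 ] ext [0.043 0.042 0.008] ell [244.9 274.6] [24.4 24.7] [0.4392 0.0601 0.0248]
top Y 0.0241 mid [0.6805 0.1018 0.0237] ext [0.044 0.043 0.009] ell [227.8 140.4] [22.7 23.2] [0.6797 0.1013 0.0241]
top G 0.025 mid [ 0.6466 -0.0102  0.0243] ext [0.043 0.042 0.009] ell [288.8 159.2] [22.6 23.2] [ 0.6464 -0.0107  0.025 ]
pan h 0.07829600765214277
pan ((567.41015625, -182.81002807617188), (142.2458953857422, 200.82989501953125), 12.373172760009766) 0.08058231439233438 9778
around bench z 6.661334859096732e-05
dial [ 0.618 -0.207  0.03 ] [ 0.686 -0.116  0.088]
side L 0.0277 mid [0.4649 0.2507 0.0267] ext [0.06  0.064 0.008] ell [204.2 159. ] [18.2 27.5] [0.4644 0.2476 0.0277]
side S1 0.0236 mid [0.5949 0.0816 0.0227] ext [0.043 0.046 0.008] ell [280.2 202.9] [16.1 21.1] [0.5941 0.0792 0.0236]
side S2 0.0241 mid [0.4392 0.0614 0.0231] ext [0.043 0.046 0.008] ell [203.9 224. ] [17.  22.5] [0.4389 0.0579 0.0241]
```

View pics/crop.png

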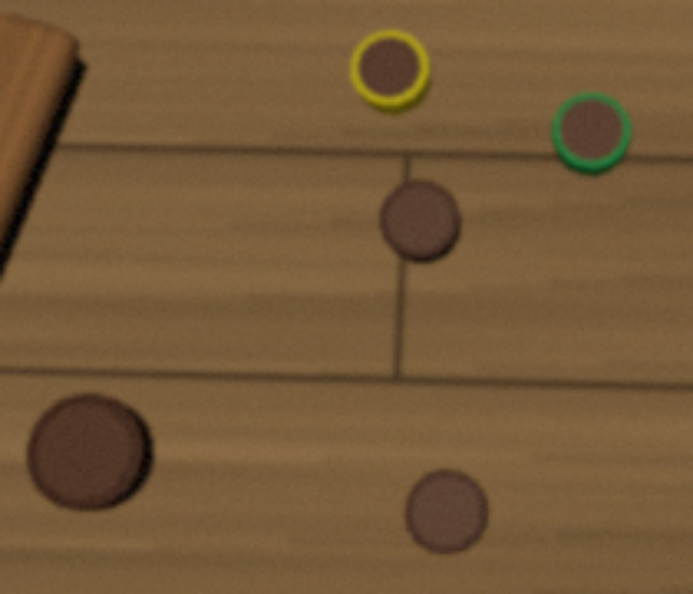

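The crop confirms it: plain brown large tin, two plain brown small tins, and the two look-alikes have coloured rims. Diameters, heights and both views agree. I'll use large + S2, which stands clear of the rest. Next I approach above the large tin.

Emit:
{"method": "send_rows", "body": {
  "deltas": [
    [[-0.0388,-0.0153,0.0129,0,0,0,1],[-0.0388,-0.0153,0.0129,0,0,0,1],[-0.0388,-0.0153,0.0129,0,0,0,1],[-0.0388,-0.0153,0.0129,0,0,0,1],[-0.0388,-0.0153,0.0129,0,0,0,1],[-0.0388,-0.0153,0.0129,0,0,0,1],[-0.0388,-0.0153,0.0129,0,0,0,1],[-0.0388,-0.0153,0.0129,0,0,0,1],[0,0,0,0,0,0,1],[0,0,0,0,0,0,1]]
  ],
  "squeeze": 25
}}

```text
time_s: 1.35
position: [0.4648, 0.2508, 0.1204]
tool_rot: [[-0.901, 0.434, -0.001], [0.434, 0.901, 0.0], [0.001, -0.0, -1.0]]
ft_force: [0.3, -0.2, 1.1]
grip_width: 0.0855
gripper_force: 0.0
```

Run:
```python
import numpy as np
from h import *
d=dict(np.load("top0.npz")); P=points(d); H=P[...,2]
a=np.deg2rad(12.37); x=np.array([np.cos(a),np.sin(a)]); y=np.array([-x[1],x[0]])
u,v=395,203
b=((H>.07)&(H<.095)).astype(np.uint8); _,l=cv2.connectedComponents(b); b=l==l[v,u]
q=P[b]; X=q[:,:2]@x; Y=q[:,:2]@y
for s in np.linspace(Y.min(),Y.max(),9)[:-1]:
    k=(Y>=s)&(Y<s+.025); print("y",s.round(3),"x",X[k].min().round(4),X[k].max().round(4),"rimz",q[k][:,2].max().round(3),np.median(q[k][:,2]).round(4))
print(Y.min(),Y.max(),"x",x,"y",y)
```

```text
y -0.401 x 0.444 0.5741 rimz 0.09 0.0811
y -0.375 x 0.444 0.5744 rimz 0.089 0.0805
y -0.35 x 0.444 0.5743 rimz 0.089 0.0805
y -0.325 x 0.444 0.5743 rimz 0.088 0.0805
y -0.3 x 0.4441 0.5743 rimz 0.088 0.0805
y -0.275 x 0.444 0.5738 rimz 0.089 0.0805
y -0.25 x 0.4441 0.5741 rimz 0.089 0.0805
y -0.225 x 0.4441 0.5742 rimz 0.089 0.0807
-0.4005366101935957 -0.19970073540355512 x [0.97678458 0.21422391] y [-0.21422391  0.97678458]
```

Pan centre is about (0.5615, −0.184) with face z 0.0805, yaw 12.4° and 130 × 200 mm, as specified. The TCP is above the large tin within 1 mm, so I descend and grip.

Emit:
{"method": "send_rows", "body": {
  "deltas": [
    [[0,0,0.018,0,0,0,1],[0,0,0.018,0,0,0,1],[0,0,0.018,0,0,0,1],[0,0,0.018,0,0,0,1],[0,0,0.012,0,0,0,1],[0,0,0.01,0,0,0,1],[0,0,0,0,0,0,1],[0,0,0,0,0,0,-1],[0,0,0,0,0,0,-1],[0,0,0,0,0,0,-1],[0,0,0,0,0,0,-1],[0,0,0,0,0,0,-1]]
  ],
  "squeeze": 25
}}

```text
time_s: 2.85
position: [0.4652, 0.2505, 0.0265]
tool_rot: [[-0.901, 0.434, 0.0], [0.434, 0.901, 0.0], [-0.0, 0.0, -1.0]]
ft_force: [-0.7, 0.5, 0.2]
grip_width: -0.0001
gripper_force: 0.0
```

The fingers shut on nothing, so I look.

Run:
```python
from rig import optics
import cv2,numpy as np
a=optics.get_image("top");b=optics.get_image("side")
np.savez("t1.npz",**a)
s=lambda i:cv2.resize(i[:,:,::-1],None,fx=2.2,fy=2.2,interpolation=2)
cv2.imwrite("pics/g1.png",np.hstack([s(a["image"][180:340,60:240]),s(b["image"][80:240,120:300])]))
```

```text
(no output)
```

View pics/g1.png

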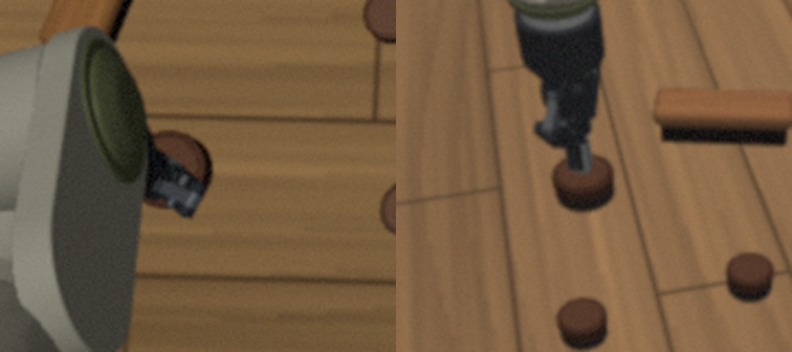

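The tin still stands upright with the shut fingers apparently over or beside it. I'll use depth to find the tips and the tin.

Run:
```python
from rig import optics, telemetry
from h import *
s=telemetry.observe(); print(s["position"],s["ft_force"],s["grip_width"])
for n,(u,v) in (("top",(137,257)),("side",(204,159))):
    d=optics.get_image(n); P=points(d)
    q=P[v-45:v+45,u-45:u+45].reshape(-1,3)
    q=q[np.hypot(q[:,0]-.465,q[:,1]-.2505)<.06]
    print(n,"hist z",np.histogram(q[:,2],bins=np.arange(.01,.1,.004)))
    t=q[(q[:,2]>.022)&(q[:,2]<.032)]; print("tin",t.min(0).round(4),t.max(0).round(4),len(t))
    for lo in np.arange(.03,.09,.006):
        f=q[(q[:,2]>lo)&(q[:,2]<lo+.006)]
        if len(f): print(lo.round(3),len(f),f.mean(0).round(4),f.min(0).round(3),f.max(0).round(3))
```

```text
[0.46516616 0.25055892 0.02641542] [ 0.56471711  0.89953871 -0.26149305] -7.145589985939841e-05
top hist z (array([  7,   6,  14,  33, 290,  27,   1,   2,   1,   3,   4,   1,   1,
         0,   1,   0,   0,   7,   4,  10,  18,   7]), array([0.01 , 0.014, 0.018, 0.022, 0.026, 0.03 , 0.034, 0.038, 0.042,
       0.046, 0.05 , 0.054, 0.058, 0.062, 0.066, 0.07 , 0.074, 0.078,
       0.082, 0.086, 0.09 , 0.094, 0.098]))
tin [0.4351 0.2198 0.0221] [0.4955 0.2669 0.0319] 348
0.03 27 [0.4753 0.2399 0.0308] [0.438 0.223 0.03 ] [0.493 0.26  0.032]
0.036 3 [0.4705 0.24   0.0388] [0.469 0.239 0.036] [0.472 0.241 0.041]
0.042 3 [0.4706 0.2408 0.0454] [0.468 0.239 0.043] [0.473 0.243 0.047]
0.048 5 [0.4702 0.2402 0.0513] [0.468 0.239 0.048] [0.473 0.243 0.054]
0.054 1 [0.4708 0.2387 0.057 ] [0.471 0.239 0.057] [0.471 0.239 0.057]
0.06 1 [0.4656 0.2368 0.0614] [0.466 0.237 0.061] [0.466 0.237 0.061]
0.066 1 [0.4651 0.2358 0.0694] [0.465 0.236 0.069] [0.465 0.236 0.069]
0.078 9 [0.4657 0.2309 0.0807] [0.462 0.217 0.078] [0.471 0.235 0.084]
0.084 12 [0.4638 0.2244 0.0878] [0.459 0.213 0.085] [0.469 0.
[... 405 characters left out ...]
.2421 0.0327] [0.452 0.222 0.03 ] [0.485 0.259 0.036]
0.036 14 [0.4675 0.2417 0.0401] [0.456 0.237 0.036] [0.475 0.249 0.042]
0.042 24 [0.4624 0.2418 0.0452] [0.451 0.235 0.043] [0.476 0.251 0.048]
0.048 26 [0.4643 0.2405 0.0509] [0.453 0.233 0.048] [0.476 0.251 0.054]
0.054 23 [0.4607 0.2394 0.0574] [0.451 0.234 0.055] [0.473 0.249 0.06 ]
0.06 29 [0.4638 0.2407 0.0626] [0.452 0.234 0.06 ] [0.475 0.252 0.066]
0.066 11 [0.4711 0.2445 0.0683] [0.465 0.238 0.066] [0.476 0.256 0.071]
0.072 10 [0.4719 0.2421 0.0759] [0.462 0.222 0.072] [0.486 0.271 0.078]
0.078 36 [0.4673 0.2419 0.0811] [0.443 0.216 0.078] [0.486 0.266 0.084]
0.084 45 [0.4666 0.2381 0.0866] [0.439 0.212 0.084] [0.49  0.279 0.09 ]
```

The tin is unmoved and the shut fingers sit just above its lid, so the tips are higher than the stated geometry suggests. I'll lift 60 mm with the fingers shut and measure the tips against the TCP.

Emit:
{"method": "send_rows", "body": {
  "deltas": [
    [[0,0,-0.02,0,0,0,-1],[0,0,-0.02,0,0,0,-1],[0,0,-0.02,0,0,0,-1],[0,0,0,0,0,0,-1]]
  ]
}}

```text
time_s: 3.55
position: [0.4658, 0.2507, 0.0874]
tool_rot: [[-0.901, 0.434, 0.003], [0.434, 0.901, 0.001], [-0.002, 0.002, -1.0]]
ft_force: [0.6, -0.3, 0.2]
grip_width: 0.0002
gripper_force: 0.0
```

```bash
cat > tip.py <<'E'
from rig import optics, telemetry
from h import *
import sys
s=telemetry.observe(); p=s["position"]; R=s["tool_rot"]; print(p.round(4),s["grip_width"])
for n in ("side","top"):
    d=optics.get_image(n); P=points(d); T=(P-p)@R   # tool coords
    k=(np.hypot(T[...,0],T[...,1])<.065)&(P[...,2]>.034)&(T[...,2]>-.08)
    q=T[k]; print(n,"max tool z",np.sort(q[:,2])[-8:].round(4))
    for lo in np.arange(-.08,.04,.008):
        f=q[(q[:,2]>lo)&(q[:,2]<=lo+.008)]
        if len(f): print(lo.round(3),len(f),f.min(0).round(3),f.max(0).round(3))
    if n=="side": cv2.imwrite(sys.argv[1],cv2.resize(d["image"][50:230,110:310,::-1],None,fx=3,fy=3))
E
python3 tip.py pics/tip.png
```

```text
[0.4658 0.2507 0.0874] 0.00019450852044321598
side max tool z [-0.0092 -0.0092 -0.009  -0.009  -0.0088 -0.0083 -0.0079 -0.0056]
-0.08 98 [-0.016 -0.052 -0.08 ] [ 0.014  0.049 -0.073]
-0.072 47 [-0.014 -0.046 -0.072] [ 0.012  0.04  -0.064]
-0.064 75 [-0.013 -0.038 -0.064] [ 0.011  0.037 -0.056]
-0.056 38 [-0.012 -0.033 -0.056] [ 0.012  0.024 -0.048]
-0.048 15 [-0.01  -0.015 -0.047] [ 0.007  0.006 -0.04 ]
-0.04 47 [-0.01  -0.016 -0.04 ] [ 0.009  0.004 -0.032]
-0.032 35 [-0.01  -0.016 -0.032] [ 0.012  0.006 -0.024]
-0.024 43 [-0.011 -0.016 -0.024] [ 0.013  0.005 -0.016]
-0.016 23 [-0.01  -0.014 -0.016] [ 0.012  0.002 -0.008]
-0.008 2 [-0.003 -0.007 -0.008] [ 0.001 -0.005 -0.006]
top max tool z [-0.0196 -0.0187 -0.0169 -0.0164 -0.0155 -0.0131 -0.0118 -0.0089]
-0.08 31 [-0.016 -0.05  -0.08 ] [ 0.012 -0.013 -0.072]
-0.072 24 [-0.014 -0.04  -0.072] [ 0.012 -0.016 -0.064]
-0.064 34 [-0.013 -0.036 -0.064] [-0.    -0.016 -0.057]
-0.056 9 [-0.011 -0.032 -0.056] [-0.006 -0.012 -0.051]
-0.048 2 [-0.006 -0.015 -0.041] [-0.006 -0.013 -0.04 ]
-0.04 2 [-0.01  -0.012 -0.034] [-0.006 -0.006 -0.033]
-0.032 6 [-0.01  -0.009 -0.031] [-0.006 -0.004 -0.024]
-0.024 7 [-0.01  -0.009 -0.023] [-0.007  0.    -0.016]
-0.016 4 [-0.01  -0.009 -0.015] [-0.008  0.001 -0.009]
```

View pics/tip.png

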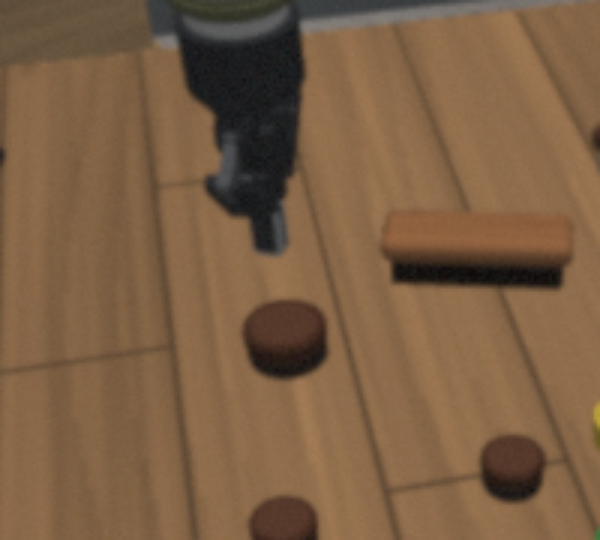

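Fingers shut, the tips are about 7 mm behind the reported TCP instead of 25 mm ahead, with no visible lateral error. I'll open them to measure the open tips too, then go by measured tips.

Emit:
{"method": "send_rows", "body": {
  "deltas": [
    [[0,0,0,0,0,0,0.7],[0,0,0,0,0,0,0.7],[0,0,0,0,0,0,0.7],[0,0,0,0,0,0,0.7],[0,0,0,0,0,0,0.7],[0,0,0,0,0,0,0.7]]
  ]
}}

```text
time_s: 4.4
position: [0.4652, 0.2505, 0.0864]
tool_rot: [[-0.901, 0.434, 0.0], [0.434, 0.901, -0.0], [-0.0, -0.0, -1.0]]
ft_force: [-0.4, 0.1, 0.4]
grip_width: 0.0726
gripper_force: 0.0
```

```bash
python3 tip.py pics/tip2.png
```

```text
[0.4652 0.2505 0.0864] 0.07259075066206862
side max tool z [-0.0166 -0.0162 -0.0161 -0.016  -0.0159 -0.0156 -0.0153 -0.0149]
-0.08 67 [-0.016 -0.064 -0.08 ] [ 0.01   0.064 -0.072]
-0.072 60 [-0.012 -0.065 -0.072] [ 0.012  0.062 -0.064]
-0.064 48 [-0.013 -0.064 -0.064] [ 0.003  0.064 -0.056]
-0.056 52 [-0.01  -0.052 -0.056] [ 0.009  0.047 -0.048]
-0.048 72 [-0.01  -0.053 -0.048] [ 0.009  0.044 -0.04 ]
-0.04 70 [-0.01  -0.053 -0.04 ] [ 0.013  0.039 -0.032]
-0.032 72 [-0.011 -0.052 -0.032] [ 0.012  0.042 -0.024]
-0.024 49 [-0.01  -0.049 -0.024] [ 0.012  0.04  -0.016]
-0.016 5 [-0.006 -0.044 -0.016] [ 0.009  0.036 -0.015]
top max tool z [-0.03   -0.029  -0.0244 -0.0241 -0.0229 -0.0206 -0.0206 -0.0169]
-0.08 33 [-0.016 -0.062 -0.08 ] [ 0.016 -0.028 -0.072]
-0.072 15 [-0.012 -0.063 -0.071] [-0.009 -0.039 -0.065]
-0.064 11 [-0.013 -0.051 -0.064] [-0.009 -0.042 -0.058]
-0.04 4 [-0.01  -0.044 -0.037] [-0.008 -0.042 -0.033]
-0.032 5 [-0.01  -0.045 -0.032] [-0.008 -0.037 -0.024]
-0.024 4 [-0.01  -0.044 -0.023] [-0.007 -0.041 -0.017]
```

At 73 mm opening the tips are 15.5 mm above the TCP height, laterally centred. For tips at about z 0.007 the TCP needs to be at about −0.0075, so I go down 94 mm and grip.

Emit:
{"method": "send_rows", "body": {
  "deltas": [
    [[0,0,0.02,0,0,0,0.7],[0,0,0.02,0,0,0,0.7],[0,0,0.018,0,0,0,0.7],[0,0,0.016,0,0,0,0.7],[0,0,0.012,0,0,0,0.7],[0,0,0.008,0,0,0,0.7],[0,0,0,0,0,0,0.7],[0,0,0,0,0,0,0.4],[0,0,0,0,0,0,0.2],[0,0,0,0,0,0,0.2],[0,0,0,0,0,0,0.2]]
  ],
  "squeeze": 25
}}

```text
time_s: 5.88
position: [0.4655, 0.2507, -0.007]
tool_rot: [[-0.901, 0.434, 0.001], [0.434, 0.901, 0.0], [-0.001, 0.001, -1.0]]
ft_force: [-1.4, -0.7, 6.6]
grip_width: 0.0609
gripper_force: 27.6
```

Held at 61 mm. Lift.

Emit:
{"method": "send_rows", "body": {
  "deltas": [
    [[0,0,-0.01,0,0,0,0.1],[0,0,-0.025,0,0,0,0.1],[0,0,-0.03,0,0,0,0.1],[0,0,-0.035,0,0,0,0.1],[0,0,-0.035,0,0,0,0.1],[0,0,-0.025,0,0,0,0.1],[0,0,0,0,0,0,0.1],[0,0,0,0,0,0,0.1]]
  ]
}}

```text
time_s: 6.88
position: [0.4646, 0.2504, 0.1515]
tool_rot: [[-0.901, 0.434, -0.002], [0.434, 0.901, -0.0], [0.001, -0.001, -1.0]]
ft_force: [0.5, 0.3, -1.5]
grip_width: 0.0612
gripper_force: 27.6
```

```bash
cat > held.py <<'E'
from rig import optics, telemetry
from h import *
import sys
s=telemetry.observe(); p=s["position"]; print(p.round(4),s["grip_width"].round(4),s["gripper_force"],s["ft_force"].round(2))
d=optics.get_image("side"); P=points(d); K=d["K"]; R=cv2.Rodrigues(d["rvec"])[0]
c=K@(R@p+np.array(d["tvec"]).ravel()); u,v=(c[:2]/c[2]).round().astype(int); print(u,v)
y0,x0=max(v-80,0),max(u-80,0)
cv2.imwrite(sys.argv[1],cv2.resize(d["image"][y0:v+80,x0:u+80,::-1],None,fx=3,fy=3))
I=cv2.cvtColor(d["image"],cv2.COLOR_RGB2HSV); 
near=(np.hypot(P[...,0]-p[0],P[...,1]-p[1])<.045)&(P[...,2]>p[2]-.03)&(P[...,2]<p[2]+.06)
for lo in np.arange(p[2]-.008,p[2]+.05,.004):
    k=near&(P[...,2]>lo)&(P[...,2]<=lo+.004)
    if k.sum(): T=(P[k]-p)@s["tool_rot"]; print((lo-p[2]).round(4),k.sum(),T.min(0).round(3),T.max(0).round(3),I[k].mean(0).round())
E
python3 held.py pics/held1.png
```

```text
Traceback (most recent call last):
  File "held.py", line 4, in <module>
    s=telemetry.observe(); p=s["position"]; print(p.round(4),s["grip_width"].round(4),s["gripper_force"],s["ft_force"].round(2))
                                                             ^^^^^^^^^^^^^^^^^^^^^
AttributeError: 'float' object has no attribute 'round'
```

Held: width 61 mm, about 1 N of extra weight. I traverse to above the pan and check there.

Emit:
{"method": "send_rows", "body": {
  "deltas": [
    [[-0.015,-0.019,0,0,0,0,0.1],[-0.0275,-0.035,0,0,0,0,0.1],[-0.0275,-0.035,0,0,0,0,0.1],[-0.0275,-0.035,0,0,0,0,0.1],[-0.0275,-0.035,0,0,0,0,0.1],[-0.0275,-0.035,0,0,0,0,0.1],[-0.0275,-0.035,0,0,0,0,0.1],[-0.0275,-0.035,0,0,0,0,0.1],[-0.0275,-0.035,0,0,0,0,0.1],[-0.0125,-0.0155,0,0,0,0,0.1],[0,0,0,0,0,0,0.1],[0,0,0,0,0,0,0.1]]
  ]
}}

```text
time_s: 8.38
position: [0.5513, -0.1389, 0.152]
tool_rot: [[-0.901, 0.433, -0.001], [0.433, 0.901, 0.001], [0.001, 0.0, -1.0]]
ft_force: [-0.1, 0.2, -1.8]
grip_width: 0.061
gripper_force: 27.7
```

```bash
sed -i 's/s\["grip_width"\].round(4)/s["grip_width"]/' held.py; python3 held.py pics/held1.png
```

```text
[ 0.5513 -0.1389  0.152 ] 0.06099005712813474 27.653418481349945 [-0.08  0.23 -1.8 ]
289 248
0.004 8 [-0.027 -0.028 -0.008] [ 0.028 -0.011 -0.006] [ 31.  20. 105.]
0.008 40 [-0.029 -0.029 -0.012] [ 0.028  0.001 -0.008] [33. 20. 72.]
0.012 50 [-0.029 -0.038 -0.016] [ 0.028  0.001 -0.012] [49. 36. 56.]
0.016 38 [-0.027 -0.038 -0.02 ] [ 0.027 -0.009 -0.016] [42. 55. 46.]
0.02 39 [-0.03  -0.045 -0.024] [ 0.011 -0.001 -0.02 ] [42. 47. 65.]
0.024 66 [-0.03  -0.045 -0.028] [ 0.029 -0.    -0.024] [46. 71. 53.]
0.028 57 [-0.03  -0.045 -0.032] [ 0.029 -0.002 -0.028] [40. 73. 51.]
0.032 395 [-0.03  -0.045 -0.036] [ 0.031  0.031 -0.032] [ 15. 119.  77.]
0.036 58 [-0.026 -0.045 -0.039] [ 0.029  0.031 -0.036] [31. 99. 74.]
0.04 1 [-0.01  -0.033 -0.041] [-0.01  -0.033 -0.041] [14. 43. 65.]
0.044 2 [-0.01  -0.037 -0.046] [-0.009 -0.034 -0.044] [65. 31. 56.]
```

View pics/held1.png

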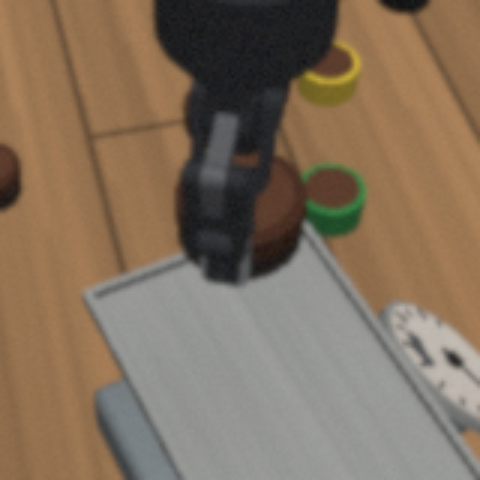

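The tin hangs level, bottom 7 mm above the TCP height, over the +y half of the pan. I lower it slowly past contact to where the pan carries its weight.

Emit:
{"method": "send_rows", "body": {
  "deltas": [
    [[0,0,0.02,0,0,0,0.1],[0,0,0.02,0,0,0,0.1],[0,0,0.014,0,0,0,0.1],[0,0,0.01,0,0,0,0.1],[0,0,0.006,0,0,0,0.1],[0,0,0.004,0,0,0,0.1],[0,0,0.002,0,0,0,0.1],[0,0,0.002,0,0,0,0.1],[0,0,0.002,0,0,0,0.1],[0,0,0.002,0,0,0,0.1],[0,0,0.002,0,0,0,0.1],[0,0,0,0,0,0,0.1]]
  ]
}}

```text
time_s: 9.93
position: [0.5517, -0.1402, 0.0684]
tool_rot: [[-0.901, 0.434, -0.0], [0.434, 0.901, -0.0], [0.0, -0.0, -1.0]]
ft_force: [-0.8, 0.1, -0.8]
grip_width: 0.061
gripper_force: 27.7
```

Run:
```python
from rig import optics, telemetry
from h import *
s=telemetry.observe(); print(s["position"].round(4),s["ft_force"].round(2),s["grip_width"])
a=np.deg2rad(12.37); x=np.array([np.cos(a),np.sin(a)]); y=np.array([-x[1],x[0]])
for n in("side","top"):
    P=points(optics.get_image(n)); q=P[...,:2]-np.array([.5615,-.184]); X=q@x; Y=q@y
    k=(abs(X)<.05)&(Y<-.04)&(Y>-.09); print(n,"pan z",np.nanmedian(P[k][:,2]))
    k=(np.hypot(P[...,0]-.5515,P[...,1]+.139)<.04)&(P[...,2]>.095)&(P[...,2]<.112); print("tin top",np.nanmedian(P[k][:,2]),k.sum())
```

```text
[ 0.5517 -0.1402  0.0684] [-0.84  0.07 -0.8 ] 0.06096369331705933
side pan z 0.07471235559281525
tin top 0.10293392716544728 405
top pan z nan
tin top nan 0
  return np.nanmean(a, axis, out=out, keepdims=keepdims)
```

The pan has sunk about 5–6 mm with the tin seated on it, so I release and rise.

Emit:
{"method": "send_rows", "body": {
  "deltas": [
    [[0,0,0.0005,0,0,0,0.5],[0,0,0,0,0,0,0.6],[0,0,0,0,0,0,0.75],[0,0,0,0,0,0,0.75],[0,0,-0.005,0,0,0,0.75],[0,0,-0.015,0,0,0,0.75],[0,0,-0.03,0,0,0,0.75],[0,0,-0.03,0,0,0,0.75],[0,0,-0.03,0,0,0,0.75],[0,0,0,0,0,0,0.75],[0,0,0,0,0,0,0.75]]
  ]
}}

```text
time_s: 11.4
position: [0.5514, -0.14, 0.1777]
tool_rot: [[-0.901, 0.434, -0.001], [0.434, 0.901, 0.0], [0.001, 0.0, -1.0]]
ft_force: [0.1, 0.5, -0.5]
grip_width: 0.0744
gripper_force: 0.0
```

```bash
cat > chk.py <<'E'
from rig import optics, telemetry
from h import *
s=telemetry.observe(); print(s["position"].round(4),s["ft_force"].round(2),s["grip_width"])
a=np.deg2rad(12.37); x=np.array([np.cos(a),np.sin(a)]); y=np.array([-x[1],x[0]])
for n,d in(("side0",dict(np.load("side0.npz"))),("side",optics.get_image("side"))):
    P=points(d); q=P[...,:2]-np.array([.5615,-.184]); X=q@x; Y=q@y
    for lo in (-.09,-.01):
        k=(abs(X)<.05)&(Y>lo)&(Y<lo+.02)&(P[...,2]<.085); print(n,"pan z",lo,np.nanmedian(P[k][:,2]).round(4))
    k=(abs(X)<.06)&(abs(Y)<.095)&(P[...,2]>.09)&(P[...,2]<.115)
    if k.sum()>50: print("tins on pan: n",k.sum(),"z",np.percentile(P[k][:,2],[5,50,95]).round(4),"X",X[k].min().round(3),X[k].max().round(3),"Y",Y[k].min().round(3),Y[k].max().round(3))
    for t,p in (("S1",(.5945,.0818)),("S2",(.4394,.0605))):
        k=(np.hypot(P[...,0]-p[0],P[...,1]-p[1])<.04)&(P[...,2]>.019)&(P[...,2]<.03); m=P[k]
        if k.sum(): print(t,((m.min(0)+m.max(0))/2).round(4),np.ptp(m,axis=0).round(3))
E
python3 chk.py
```

```text
[ 0.5514 -0.14    0.1777] [ 0.1   0.46 -0.5 ] 0.07440716794805205
side0 pan z -0.09 0.0785
side0 pan z -0.01 0.0798
S1 [0.5949 0.0816 0.0228] [0.043 0.046 0.008]
S2 [0.4392 0.0614 0.023 ] [0.043 0.046 0.008]
side pan z -0.09 0.0728
side pan z -0.01 0.0739
tins on pan: n 1187 z [0.0946 0.1021 0.1038] X -0.032 0.029 Y 0.013 0.075
S1 [0.5808 0.0873 0.0237] [0.013 0.017 0.003]
S2 [0.4391 0.0607 0.0232] [0.043 0.045 0.008]
```

Large tin is upright on the pan at y +44 mm, and the pan is down 5.8 mm (about 97 g). Now the small tin S2 at (0.439, 0.060).

Emit:
{"method": "send_rows", "body": {
  "deltas": [
    [[0.0294,0.0207,0,0,0,0,0.4],[0.0334,0.0233,0,0,0,0,0.4],[0.0334,0.0233,0,0,0,0,0.4],[0.0334,0.0233,0,0,0,0,0.4],[0.0334,0.0233,0.01,0,0,0,0.4],[0.025,0.018,0.02,0,0,0,0.4],[0,0,0.03,0,0,0,0.4],[0,0,0.03,0,0,0,0.4],[0,0,0.03,0,0,0,0.4],[0,0,0,0,0,0,0.4],[0,0,0,0,0,0,0.4]]
  ]
}}

```text
time_s: 12.82
position: [0.4399, 0.0602, 0.0585]
tool_rot: [[-0.901, 0.434, 0.0], [0.434, 0.901, -0.0], [-0.0, 0.0, -1.0]]
ft_force: [0.9, -0.1, -0.2]
grip_width: 0.0596
gripper_force: 0.0
```

Emit:
{"method": "send_rows", "body": {
  "deltas": [
    [[0,0,0.02,0,0,0,0.4],[0,0,0.018,0,0,0,0.4],[0,0,0.014,0,0,0,0.4],[0,0,0.0085,0,0,0,0.4],[0,0,0.003,0,0,0,0.4],[0,0,0,0,0,0,0.4],[0,0,0,0,0,0,0.1],[0,0,0,0,0,0,-0.1],[0,0,0,0,0,0,-0.2],[0,0,0,0,0,0,-0.2],[0,0,0,0,0,0,-0.2]]
  ],
  "squeeze": 25
}}

```text
time_s: 14.2
position: [0.4398, 0.0602, -0.005]
tool_rot: [[-0.901, 0.434, 0.001], [0.434, 0.901, -0.0], [-0.001, 0.0, -1.0]]
ft_force: [-0.9, 1.1, 4.2]
grip_width: 0.043
gripper_force: 24.7
```

Emit:
{"method": "send_rows", "body": {
  "deltas": [
    [[0,0,-0.01,0,0,0,-0.3],[0,0,-0.03,0,0,0,-0.3],[0,0,-0.04,0,0,0,-0.3],[0,0,-0.04,0,0,0,-0.3],[0,0,-0.035,0,0,0,-0.3],[0,0,-0.015,0,0,0,-0.3],[0,0,0,0,0,0,-0.3]]
  ]
}}

```text
time_s: 15.08
position: [0.4398, 0.0602, 0.1657]
tool_rot: [[-0.901, 0.434, 0.003], [0.434, 0.901, -0.0], [-0.003, 0.001, -1.0]]
ft_force: [0.5, -0.3, -0.2]
grip_width: 0.043
gripper_force: 25.6
```

Emit:
{"method": "send_rows", "body": {
  "deltas": [
    [[-0.015,-0.0125,0,0,0,0,-0.3],[-0.028,-0.0235,0,0,0,0,-0.3],[-0.03,-0.025,0,0,0,0,-0.3],[-0.03,-0.025,0,0,0,0,-0.3],[-0.03,-0.025,0,0,0,0,-0.3],[-0.03,-0.025,0,0,0,0,-0.3],[-0.03,-0.025,0,0,0,0,-0.3],[-0.03,-0.025,0,0,0,0,-0.3],[-0.0203,-0.0168,0,0,0,0,-0.3],[0,0,0,0,0,0,-0.3],[0,0,0,0,0,0,-0.3]]
  ]
}}

```text
time_s: 16.45
position: [0.5703, -0.2273, 0.1637]
tool_rot: [[-0.901, 0.434, -0.001], [0.434, 0.901, 0.001], [0.002, 0.0, -1.0]]
ft_force: [-0.2, 0.4, -1.7]
grip_width: 0.043
gripper_force: 25.6
```

```bash
python3 held.py pics/held2.png
```

```text
[ 0.5703 -0.2273  0.1637] 0.043027248267671035 25.64515382051468 [-0.25  0.41 -1.7 ]
321 290
0.004 10 [-0.018 -0.016 -0.008] [ 0.021 -0.006 -0.006] [33.  7. 78.]
0.008 14 [-0.019 -0.029 -0.012] [ 0.022 -0.003 -0.008] [34. 18. 69.]
0.012 24 [-0.019 -0.033 -0.016] [ 0.022 -0.005 -0.012] [52. 12. 86.]
0.016 28 [-0.019 -0.035 -0.02 ] [ 0.021 -0.007 -0.016] [55. 23. 76.]
0.02 47 [-0.021 -0.036 -0.024] [ 0.022  0.002 -0.02 ] [52. 46. 53.]
0.024 59 [-0.02  -0.037 -0.028] [ 0.022  0.008 -0.024] [32. 85. 55.]
0.028 114 [-0.02  -0.036 -0.032] [ 0.023  0.022 -0.028] [28. 92. 66.]
0.032 3 [-0.009 -0.036 -0.033] [ 0.005  0.022 -0.033] [37. 30. 39.]
0.04 1 [-0.01   0.022 -0.043] [-0.01   0.022 -0.043] [13. 66. 70.]
```

View pics/held2.png

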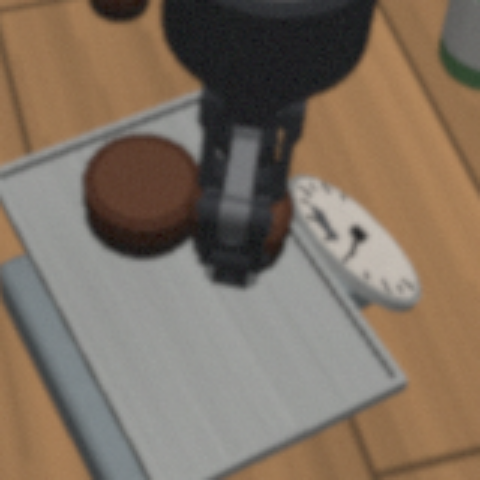

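Small tin is held level, bottom about 5 mm above the TCP height, over the free half of the pan. The large tin is untouched. Lower it the same way.

Emit:
{"method": "send_rows", "body": {
  "deltas": [
    [[0,0,0.02,0,0,0,-0.3],[0,0,0.025,0,0,0,-0.3],[0,0,0.02,0,0,0,-0.3],[0,0,0.012,0,0,0,-0.3],[0,0,0.007,0,0,0,-0.3],[0,0,0.003,0,0,0,-0.3],[0,0,0.002,0,0,0,-0.3],[0,0,0.002,0,0,0,-0.3],[0,0,0.002,0,0,0,-0.3],[0,0,0.002,0,0,0,-0.3],[0,0,0.0015,0,0,0,-0.3],[0,0,0,0,0,0,-0.3]]
  ]
}}

```text
time_s: 18.0
position: [0.5707, -0.228, 0.0678]
tool_rot: [[-0.901, 0.434, -0.0], [0.434, 0.901, 0.0], [0.0, 0.0, -1.0]]
ft_force: [0.1, -0.9, -1.1]
grip_width: 0.0431
gripper_force: 25.7
```

```bash
python3 chk.py | grep -v side0
```

```text
[ 0.5707 -0.228   0.0678] [ 0.13 -0.88 -1.12] 0.0431226524823637
S1 [0.5949 0.0816 0.0228] [0.043 0.046 0.008]
S2 [0.4392 0.0614 0.023 ] [0.043 0.046 0.008]
side pan z -0.09 0.0715
side pan z -0.01 0.0726
tins on pan: n 908 z [0.0924 0.1004 0.1023] X -0.032 0.02 Y -0.076 0.075
```

The pan has taken 1.3 mm of the expected 3 mm, so I go 1.5 mm lower, then release and rise clear.

Emit:
{"method": "send_rows", "body": {
  "deltas": [
    [[0,0,0.001,0,0,0,-0.3],[0,0,0.0005,0,0,0,-0.3],[0,0,0,0,0,0,-0.3],[0,0,0,0,0,0,0.1],[0,0,0,0,0,0,0.25],[0,0,0,0,0,0,0.35],[0,0,0,0,0,0,0.35],[0,0,-0.005,0,0,0,0.35],[0,0,-0.015,0,0,0,0.35],[0,0,-0.03,0,0,0,0.35],[0,0,-0.04,0,0,0,0.35],[0,0,-0.04,0,0,0,0.35]]
  ]
}}

```text
time_s: 19.55
position: [0.5707, -0.228, 0.1989]
tool_rot: [[-0.901, 0.434, 0.001], [0.434, 0.901, -0.001], [-0.001, -0.0, -1.0]]
ft_force: [0.1, -0.2, -0.2]
grip_width: 0.0575
gripper_force: 0.0
```

Emit:
{"method": "send_rows", "body": {
  "deltas": [
    [[0.03,0.02,-0.01,0,0,0,0.35],[0.04,0.02,0,0,0,0,0.35],[0.05,0.03,0,0,0,0,0.35],[0.05,0.04,0,0,0,0,0.35],[0.04,0.04,0,0,0,0,0.35],[0.03,0.03,0,0,0,0,0.35],[0,0,0,0,0,0,0.35],[0,0,0,0,0,0,0.35]]
  ]
}}

```text
time_s: 20.55
position: [0.4338, 0.0365, 0.2072]
tool_rot: [[-0.901, 0.434, 0.002], [0.434, 0.901, -0.001], [-0.002, 0.0, -1.0]]
ft_force: [0.3, 0.5, -0.6]
grip_width: 0.0579
gripper_force: 0.0
```

```bash
python3 chk.py | grep -v side0
python3 - <<'E'
from rig import optics
import cv2,numpy as np
a=optics.get_image("top")["image"];b=optics.get_image("side")["image"]
s=lambda i,f:cv2.resize(i[:,:,::-1],None,fx=f,fy=f,interpolation=2)
cv2.imwrite("pics/end.png",np.hstack([s(a[120:265,310:475],2.4),s(b[230:375,230:390],2.4)]))
E
```

```text
[0.4338 0.0365 0.2072] [ 0.26  0.48 -0.63] 0.0578543210171813
S1 [0.5949 0.0816 0.0228] [0.043 0.046 0.008]
S2 [0.4392 0.0614 0.023 ] [0.043 0.046 0.008]
side pan z -0.09 0.07
side pan z -0.01 0.0708
tins on pan: n 1834 z [0.0932 0.0979 0.1005] X -0.032 0.029 Y -0.067 0.075
S1 [0.5947 0.0806 0.0232] [0.043 0.045 0.008]
```

View pics/end.png

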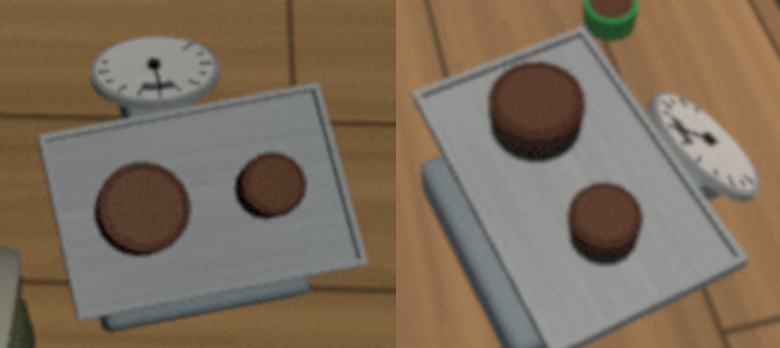

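The final view shows both tins upright and apart on the pan, large at (142,208) and small at (270,185) in the crop. The needle is in the dark band and the pan is down about 9 mm (about 150 g). The spare tin S1 is still in place, and the arm is clear.

```bash
python3 -c "
from rig import env; print(env.close_job())"
```

```text
the job is handed in; nothing more can be done
None
```

The large tin and one small tin are on the pan, upright and released, the needle is in the band at about 150 g, the other small tin was left on the bench, and the job is handed in at about 21 s.

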